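# Pack the dried grooming tools into the caddy in reverse order

## Robot

A 6-joint arm with a two-finger parallel gripper is mounted at the origin on the work surface. World frame = base frame: x ahead of the robot, y to its left, z up, the work surface at z = 0. Lengths are in m, angles in rad, forces in N, time in s.
With the tool pointing down it reaches from about 0.3 to 0.85 m from the base axis. Payload 5.4 kg.
Tool frame: the origin (TCP) lies midway between the tips of the shut fingers; the grasp point (between the pads) lies 19 mm behind it; z points along the fingers, y is the direction in which the jaws open and shut (so a half turn about z gives the same grasp; the last joint's range is limited). The gripper opens to 85 mm and grips with 20 to 120 N. Pads are 22 mm wide; open, the fingers measure 114 mm over their backs; the gripper's body (76 mm by 85 mm) begins 54 mm behind the grasp point. The pads swing forward as they close: fully open they stand 13 mm farther back than shut.
Start: joints at [1.106, 0.158, 1.597, -0, 1.386, -0.21], TCP at [0.145, 0.556, 0.231] pointing down, gripper open.
Joint ranges: [-2.91, 2.91], [-0.94, 2.29], [0.18, 2.7], [-1.29, 4.43], [0.17, 2.64], [-3, 3]. Speed limits (rad/s): [2.57, 2.57, 3.14, 3.14, 3.14, 3.14].

## Interface

Orientations are given as a unit quaternion [w, x, y, z].
In Python, from plant import read_state, snapshot, finish_job gives the robot as it stands.
- The arm moves only by the tool move_arm, never from a script. Its argument "deltas" is a list of rows, each an object of numbers: "x", "y", "z": the shift along the tool's x, y, z in mm; "wx", "wy", "wz": the turn, a rotation vector about the tool's x, y, z in rad. In form: [{"x": .., "y": .., "z": .., "wx": .., "wy": .., "wz": ..}, ...]. A call has 1 to 12 rows; each row shifts and turns the commanded pose from where the row before left it, along the tool's axes as they then stand; what a row does not reach is not made up. A row lasts 1/12 s, in which the tool goes at most 41.7 mm and 7.16 degrees, less where a joint would pass 70% of its speed; a pose out of reach is approached as far as the arm can. A call is refused whole if a number of a shift passes 41.7 or a number of a turn 0.125, either way. A call with a gripper value outside its range is refused whole. "hand" is the gripper's target within -1 to 1 (fully open at 1, half-way at 0, shut at -1), set as the call begins (left out, the last holds). The fingers move at their own pace and stop on an object; "newtons" is the grip in N (left out, the last holds). Time passes only in rows, so rows that do not move let the fingers close. It gives the time, the measured TCP pose, the force and the opening at its end, in the units of the state.
- read_state(): the state, without advancing time (a new reading comes with each control period).
- snapshot(name): name is "side" or "top"; returns a dict with "img" (480x640x3 uint8, red, green, blue), "z_map" (480x640 float32, m along the optical axis (not along the pixel's ray), 0 where there is no reading), "camera_matrix" (3x3 intrinsics, pixels), "view" (4x4, takes a point from world to camera coordinates). Camera axes: x right, y down, z forward; pixel columns grow to the right and rows downward; lengths in m; the calibration is good to about 2 mm. A picture is of the moment at which its call begins.
- finish_job(): hands the job in, once; it reports no verdict.
The state is a dict: "time": time; "joints": joint angles; "qd": joint speeds; "joint_torque": joint torques, N m; "tcp_pos": TCP position; "orientation": TCP orientation; "force": force on the tool from outside, world axes, zero at the start; "torque": the same for the moment, N m; "opening": finger opening in m.
Only numpy, scipy, OpenCV 4.12 (cv2) and the standard library are available. Lean on these libraries where they do the work, as an engineer would, in place of code of your own. Each camera call takes 0.05 s, during which the arm holds its last target. There are 200 camera calls.

## Task

Four grooming tools lie drying in a row, each on a wooden block, with the empty white dish standing at one end of the row. Put them away in the four bays of the lacquered caddy in this order: the tool nearest the dish goes into the bay farthest from the flap lid, the next one into the bay beside it, and so on, so that the tool farthest from the dish ends next to the flap lid. Lay each tool flat on the floor of its own bay, lengthwise and about in the middle, heads pointing either way, and leave the dish where it stands.

Things in the scene. Friction and masses are not known exactly. Their poses are not given: they have to be found in the camera images.
- deshedder_mid (a point): aluminium deshedding tool, T-shaped, 110 mm long and 22 mm high: straight handle 24 mm wide, cross-bar head 50 mm wide over the last 16 mm. Take it across the handle at the point. Within 15 deg of its block's length. Point: middle of length and width, half-way up; x along its length towards the head, y across, z up.
- comb_mid (a point): green plastic flea comb lying flat, 110 mm long: handle 20 mm wide and 14 mm high, toothed head 50 mm wide and 10 mm high over the last 40 mm (starting 15 mm from the point). Take it across the handle at the point. Within 15 deg of its block's length. Point: middle of length and width, half-way up; x along its length towards the head, y across, z up.
- brush_mid (a point): rigid pink silicone massage brush, bristles down, 46 mm high: oval base 82 x 46 mm, 22 mm high, with a straight upright grip ridge on top, 60 mm long, 20 mm wide, reaching from 1 mm below the point to 23 mm above it. Take it across the ridge. Within 15 deg of its block's length. Point: middle of length and width, half-way up; x along its length, y across, z up.
- grinder_mid (a point): white plastic battery nail grinder, a plain square-bodied stick, 110 mm long, body 26 mm wide and 24 mm high, with a clear tapered nose over the last 25 mm. Take it across the body at the point. Within 15 deg of its block's length. Point: middle of length and width, half-way up; x along its length towards the nose, y across, z up.
- block_deshedder: light wooden block (130 x 58 x 10 mm, fixed in the grey drying tray) on which the deshedding tool lies at the start; all four blocks are alike, 85 mm apart in a straight row across the tray, tops 18 mm above the bench. Origin at the centre of its underside, x along its length, z up.
- block_comb: light wooden block (130 x 58 x 10 mm, fixed in the grey drying tray) on which the flea comb lies at the start; all four blocks are alike, 85 mm apart in a straight row across the tray, tops 18 mm above the bench. Origin at the centre of its underside, x along its length, z up.
- block_brush: light wooden block (130 x 58 x 10 mm, fixed in the grey drying tray) on which the massage brush lies at the start; all four blocks are alike, 85 mm apart in a straight row across the tray, tops 18 mm above the bench. Origin at the centre of its underside, x along its length, z up.
- block_grinder: light wooden block (130 x 58 x 10 mm, fixed in the grey drying tray) on which the nail grinder lies at the start; all four blocks are alike, 85 mm apart in a straight row across the tray, tops 18 mm above the bench. Origin at the centre of its underside, x along its length, z up.
- dish: empty white ceramic dish, 88 mm across, 32 mm high, loose, standing on the bench in line with the row of blocks, beyond one end of it (either end), about 100 mm from the nearest block's centre. Origin at the centre of its underside.
- caddy: dark red wooden caddy, fixed: 4 open bays in a row, flap lid with brass knob (51 mm high) at its -y end. Origin under the middle of the bays; z up, x along the bays away from the robot, y along the row. Bay centres at x 0, y -127.5 (next to lid), -42.5, 42.5, 127.5 mm (farthest from lid). Bay inside 140 x 81 mm, floor 6, dividers 18, outer walls 26 mm above the bench. Nearer or farther than the tool row.
Mind the look-alikes: they are no part of the job. Of the things shaped like the part that bears grinder_mid, the white one is meant.

How it is judged:
By the outcome, as a careful person would: the job done as asked, in the order asked, and still so for the second after the job is handed in, with the robot touching nothing.
It also fails if it takes over 96 s, if anything falls off the work surface, if the arm or the gripper's body presses on something with over 40 N, if the wrist force passes 120 N, or if a joint passes its speed limit or range.

## Working session

There is one attempt and no reset: what is moved stays moved. The work goes in short steps, Python scripts to look and compute and a tool call to move; the robot and the scene stay as the last step left them, time stands still between calls to the robot, and variables do not carry over. Pictures are saved under pics/ and viewed, on a budget of 14 in all, crops included, one or two more only if the job needs it, and the job is handed in when it is done.

Besides the shell and the picture viewer there is one more tool, called after "Call:" in YAML: its name, and indented under it one key for each argument. move_arm: Moves the arm, as the interface text tells. Its arguments: {"type":"object","properties":{"deltas":{"type":"array"},"hand":{"type":"number"},"newtons":{"type":"number"}},"required":["deltas"]}

```bash
mkdir -p pics; ls; python3 - <<'E'
from plant import *
import cv2,numpy as np,pickle
print(read_state())
for n in("top","side"):
    s=snapshot(n); pickle.dump(s,open(f"{n}0.pkl","wb")); cv2.imwrite(f"pics/{n}0.png",s["img"][:,:,::-1]); print(s["camera_matrix"],s["view"])
E
```

```text
pics
{'time': 0.0, 'joints': array([ 1.10589225e+00,  1.59035980e-01,  1.59820656e+00, -3.52958472e-06,
        1.38619721e+00, -2.10117973e-01]), 'qd': array([ 0.00042151, -0.00112937, -0.00075836, -0.00030844,  0.00046847,
        0.0013539 ]), 'joint_torque': array([ 2.25433381e-03, -3.95989215e+01, -3.31437349e+01,  3.32183015e-05,
        8.25546827e-03,  4.26894735e-05]), 'tcp_pos': array([0.14468478, 0.55589324, 0.23033709]), 'orientation': array([-3.04187068e-04,  1.27048380e-01,  9.91896091e-01, -8.72018660e-04]), 'force': array([ 0.24843517, -0.05305267,  0.10456721]), 'torque': array([-0.01287028, -0.04552683,  0.0125805 ]), 'opening': 0.08539168192279444}
[[465.02535366   0.         322.80573242]
 [  0.         465.02535366 229.41352358]
 [  0.           0.           1.        ]] [[-0.0057102  -0.99976217  0.02104764  0.04936724]
 [-0.99306925  0.00319856 -0.1174872   0.47760343]
 [ 0.11739193 -0.02157264 -0.99285133  1.09215232]
 [ 0.          0.          0.          1.        ]]
[[469.38013769   0.         318.80347445]
 [  0.         469.38013769 234.02497355]
 [  0.           0.           1.        ]] [[-0.95139134 -0.30793888 -0.00530642  0.49058394]
 [-0.16777731  0.53265036 -0.82953865  0.1057498 ]
 [ 0.25827367 -0.78832559 -0.5584241   0.78371151]
 [ 0.          0.          0.          1.        ]]
```

View pics/top0.png

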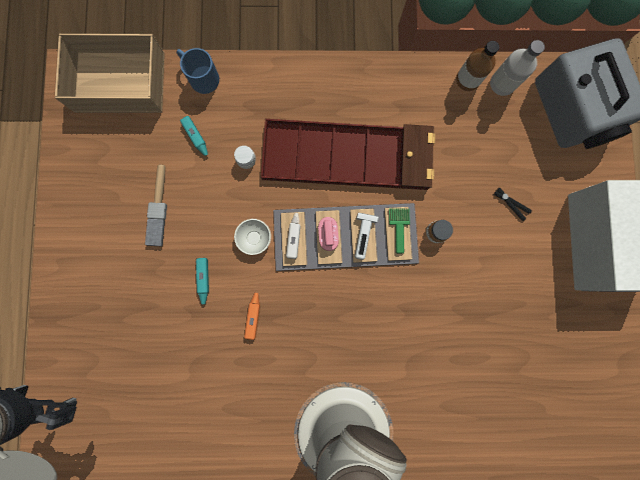

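View pics/side0.png

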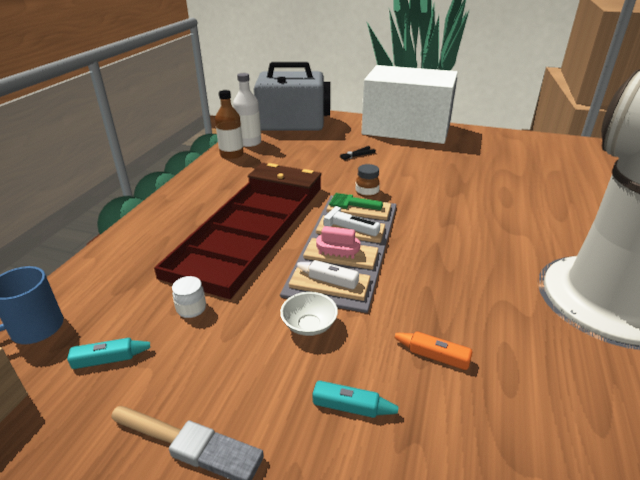

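Dish is at top-view px (252,237), to the left (+y) of the row. From the dish, the row runs grinder (293,237), brush (328,234), deshedder (366,236), comb (400,232). The caddy is farther out at (262–433, 120–188), with its lid at the right (-y). Grinder-shaped candidates are white (293,237), teal (202,280), teal (194,135) and orange (252,317). The white one on the block fits, and I'll confirm it in a crop.

```bash
cat > h.py <<'E'
import numpy as np,cv2,pickle
from plant import *
def world(s,u,v,z=None,plane=None):
    """pixel(s)-> world; by depth map or by ray onto plane height"""
    u=np.atleast_1d(u).astype(float);v=np.atleast_1d(v).astype(float)
    R,t=s["view"][:3,:3],s["view"][:3,3];c=-R.T@t
    d=(R.T@np.linalg.inv(s["camera_matrix"])@np.stack([u,v,np.ones_like(u)])).T
    k=((plane-c[2])/d[:,2]) if plane is not None else s["z_map"][v.astype(int),u.astype(int)]
    return c+d*np.asarray(k)[:,None]
def wmap(s):
    v,u=np.mgrid[:480,:640];return world(s,u.ravel(),v.ravel()).reshape(480,640,3)
def rect(p):
    (c,(a,b),an)=cv2.minAreaRect(np.float32(p)*1000);
    if a<b:a,b,an=b,a,an+90
    return np.round(c,1),round(a,1),round(b,1),round((an+90)%180-90,1)
E
python3 - <<'E'
from h import *
s=pickle.load(open("top0.pkl","rb"));W=wmap(s);im=s["img"]
cv2.imwrite("pics/crop0.png",cv2.resize(im[110:280,225:455,::-1],None,fx=3.4,fy=3.4,interpolation=cv2.INTER_CUBIC))
hsv=cv2.cvtColor(im,cv2.COLOR_RGB2HSV)
for n,(u0,u1) in dict(grinder=(281,305),brush=(316,341),desh=(350,382),comb=(386,413)).items():
    sl=(slice(204,271),slice(u0,u1))
    z=W[sl][...,2];H=hsv[sl]
    print(n,"wood z",np.median(z),"pt z max",np.percentile(z,99))
    m=z>0.0245
    print("  height mask",m.sum(),rect(W[sl][m][:,:2]))
    h,sa,va=H[...,0].astype(int),H[...,1],H[...,2]
    cm=dict(grinder=(sa<60)&(va>110),brush=(h>150),desh=(sa<60)&(va>140),comb=(h>40)&(h<80)&(sa>80))[n]
    ph=dict(grinder=.042,brush=.05,desh=.04,comb=.03)[n]
    v,u=np.nonzero(cm); P=world(s,u+u0,v+204,plane=ph)
    print("  colour mask",cm.sum(),rect(P[:,:2]), "med z",np.median(z[cm]))
# blocks: wood coloured pixels in tray; tray, caddy
m=(hsv[...,0]<8)|(hsv[...,0]>170);m&=(hsv[...,1]>120);m[:110]=0;m[195:]=0;m[:,:255]=0;m[:,440:]=0
print("caddy red",m.sum(),rect(W[m][:,:2]),np.percentile(W[m][:,2],[5,50,95]))
v,u=np.mgrid[:480,:640]
mg=(hsv[...,1]<60)&(hsv[...,2]<130)&(u>268)&(u<422)&(v>200)&(v<275)
print("tray",rect(W[mg][:,:2]),np.median(W[mg][:,2]))
md=(W[...,2]>0.015)&(u>225)&(u<273)&(v>215)&(v<260);print("dish",rect(W[md][:,:2]),W[md][:,2].max())
E
```

```text
grinder wood z 0.018696944085514255 pt z max 0.045961354504062316
  height mask 466 (array([429.2, 110.5]), 175.2, 53.5, 8.3)
  colour mask 579 (array([454.1, 119.6]), 142.7, 54.8, -0.1) med z 0.04038756151864953
brush wood z 0.018872917391586475 pt z max 0.06703058405788691
  height mask 585 (array([425.4,  39.1]), 163.1, 50.6, -5.0)
  colour mask 566 (array([456.6,  35. ]), 135.9, 52.8, -2.3) med z 0.04220409532842473
desh wood z 0.017246010480959972 pt z max 0.044163448792557444
  height mask 553 (array([416.3, -23.4]), 219.7, 85.1, -32.4)
  colour mask 410 (array([468.1, -57.2]), 133.1, 60.6, 4.1) med z 0.039285600961294964
comb wood z 0.018094730074052157 pt z max 0.03572020819485136
  height mask 465 (array([413. , -65.7]), 288.6, 98.1, -45.3)
  colour mask 521 (array([ 473.6, -136.5]), 107.3, 48.5, -1.3) med z 0.02896390336108201
caddy red 8021 (array([543.1,  -3.9]), 413.6, 402.0, 86.5) [0.00296993 0.00687063 0.02605952]
tray (array([444.1, -10.6]), 352.6, 187.6, -87.3) 0.008664060967803477
dish (array([432.4, 155. ]), 224.3, 85.4, 65.0) 1.1394181047923764
```

View pics/crop0.png

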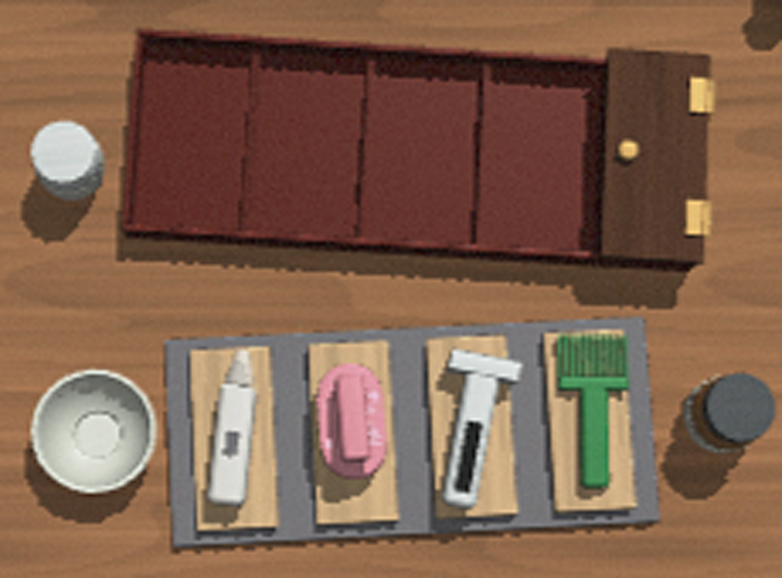

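Crop confirms the white grinder is on the block nearest the dish, followed by brush, deshedder and comb (heads pointing up/away). The bays' outer corners are at crop px (138,32), (608,50), (600,262) and (125,232). My masks picked up outliers, so I'm cleaning them with largest components.

```bash
cat > m.py <<'E'
from h import *
def big(m):
    m=cv2.morphologyEx(m.astype(np.uint8),cv2.MORPH_CLOSE,np.ones((3,3)))
    n,l,st,_=cv2.connectedComponentsWithStats(m,connectivity=4);return l==1+st[1:,4].argmax()
s=pickle.load(open("top0.pkl","rb"));hsv=cv2.cvtColor(s["img"],cv2.COLOR_RGB2HSV)
h,sa,va=[hsv[...,i].astype(int) for i in range(3)];v,u=np.mgrid[:480,:640]
R,t=s["view"][:3,:3],s["view"][:3,3];print("cam",-R.T@t)
W=wmap(s)
def box(a,b,c,d): return (u>=a)&(u<=b)&(v>=c)&(v<=d)
def cast(m,z):
    y,x=np.nonzero(m);return world(s,x,y,plane=z)
M=dict(grinder=(box(284,304,208,262)&(sa<55)&(va>150),.042),brush=(box(314,342,210,258)&(h>150),.040),
 desh=(box(350,380,208,264)&(sa<60)&(((va>150)|(va<70))),.040),comb=(box(384,412,205,258)&(h>40)&(h<85)&(sa>80),.030))
for n,(m,z) in M.items():
    m=big(m);P=cast(m,z)[:,:2];y,x=np.nonzero(m)
    print(n,m.sum(),"px",x.min(),x.max(),y.min(),y.max(),rect(P),"z",np.percentile(W[m][:,2],[5,50,95]).round(4))
    # rows: centre line of every 8 mm in world x
    for a in np.arange(P[:,0].min(),P[:,0].max(),.012):
        q=P[(P[:,0]>=a)&(P[:,0]<a+.012)];print("   x%.0f-%.0f y %.1f..%.1f"%(a*1e3,a*1e3+12,q[:,1].min()*1e3,q[:,1].max()*1e3),end=";")
    print()
# brush ridge by height
rm=box(314,342,205,258)&(W[...,2]>.056);print("ridge",rm.sum(),rect(cast(big(rm),.063)[:,:2]))
cm=big(box(258,408,115,192)&((h<8)|(h>172))&(sa>110));P=cast(cm,.026);print("caddy red",rect(P[:,:2]))
kn=big(box(405,415,148,160)&(h>12)&(h<30)&(sa>100)&(va>150));print("knob",cast(kn,.051).mean(0))
tm=big(box(270,420,200,275)&(sa<50)&(va<140));print("tray",rect(cast(tm,.008)[:,:2]))
dm=big(box(230,274,215,262)&(sa<45)&(va>120));print("dish",rect(cast(dm,.032)[:,:2]))
E
python3 m.py
```

```text
cam [0.3463653  0.07138846 1.1394181 ]
grinder 408 px 287 299 213 257 (array([463.5, 116.9]), 105.5, 25.3, -5.0) z [0.0348 0.0416 0.0451]
   x411-423 y 108.8..132.4;   x423-435 y 108.8..132.4;   x435-447 y 106.4..130.1;   x447-459 y 106.4..130.1;   x459-471 y 104.1..127.8;   x471-483 y 104.1..127.8;   x483-495 y 104.1..127.8;   x495-507 y 106.5..123.1;   x507-519 y 106.5..118.4;
brush 557 px 318 337 217 250 (array([466.6,  35.5]), 79.7, 44.7, 4.5) z [0.0377 0.0423 0.066 ]
   x427-439 y 14.0..52.0;   x439-451 y 13.9..56.7;   x451-463 y 13.8..56.7;   x463-475 y 13.7..56.6;   x475-487 y 16.0..58.9;   x487-499 y 15.9..56.5;   x499-511 y 23.0..49.3;
desh 491 px 356 378 213 258 (array([461.9, -57.8]), 108.7, 50.4, -2.4) z [0.0311 0.0399 0.0439]
   x408-420 y -52.3..-30.8;   x420-432 y -54.8..-33.3;   x432-444 y -57.4..-35.8;   x444-456 y -60.0..-36.0;   x456-468 y -62.6..-38.6;   x468-480 y -65.2..-41.1;   x480-492 y -65.4..-43.7;   x492-504 y -82.4..-41.6;   x504-516 y -84.9..-34.5;
comb 550 px 389 409 209 253 (array([ 473.6, -136.5]), 107.3, 48.5, -1.3) z [0.0186 0.0284 0.0347]
   x420-432 y -145.0..-128.0;   x432-444 y -145.2..-128.1;   x444-456 y -145.6..-128.4;   x456-468 y -145.9..-128.7;   x468-480 y -146.2..-129.0;   x480-492 y -158.6..-115.0;   x492-504 y -161.4..-112.6;   x504-516 y -161.5..-112.9;   x516-528 y -159.6..-113.2;
ridge 223 (array([466.6,  35.6]), 59.8, 19.9, 4.8)
caddy red (array([667.1,  14.2]), 362.4, 155.3, 86.4)
knob [ 0.65917659 -0.16255386  0.051     ]
tray (array([463.2,  -8.6]), 348.9, 149.1, -87.3)
dish (array([461. , 216.4]), 85.8, 84.0, 89.8)
```

```bash
python3 - <<'E'
from h import *
s=pickle.load(open("top0.pkl","rb"));W=wmap(s)
f=lambda pts,z:(world(s,[225+p[0]/3.4 for p in pts],[110+p[1]/3.4 for p in pts],plane=z)[:,:2]*1e3).round(1).tolist()
print("div",f([(253,68),(243,236),(370,70),(360,243),(486,74),(476,250)],.018))
print("rim",f([(138,32),(608,52),(600,258),(126,232)],.026))
print("knob",f([(628,149)],.045))
# rim and dividers by height inside caddy
hsv=cv2.cvtColor(s["img"],cv2.COLOR_RGB2HSV);va=hsv[...,2].astype(int)
P=W[115:192,255:440].reshape(-1,3)*1e3
for zc,a,b in((26,20,32),(6,3,9)):
    q=P[(P[:,2]>a)&(P[:,2]<b)&(P[:,0]>585)&(P[:,0]<755)&(P[:,1]<205)&(P[:,1]>-190)];print(zc,len(q),rect(q[:,:2]/1e3))
# profile of height along caddy axis, yaw -3.6
ang=np.deg2rad(-3.6);c=np.array([669,14]);d=P[:,:2]-c
X=d@[np.cos(ang),np.sin(ang)];Y=d@[-np.sin(ang),np.cos(ang)]
for nm,A,B in(("Y",Y,X),("X",X,Y)):
    k=abs(B)<(50 if nm=="Y" else 140)
    print(nm,[(int(a),round(float(np.median(P[k&(A>=a)&(A<a+4)][:,2])),0)) for a in range(-224 if nm=="Y" else -92,(200 if nm=="Y" else 92),4) if (k&(A>=a)&(A<a+4)).sum()>5])
E
```

```text
div [[728.3, 103.8], [602.9, 111.0], [726.9, 18.1], [597.6, 26.5], [724.0, -67.1], [592.4, -57.5]]
rim [[752.5, 187.2], [738.1, -155.8], [584.7, -146.0], [604.1, 194.5]]
knob [[659.8, -164.4]]
26 944 (array([670.1,  19.1]), 353.4, 151.3, 86.5)
6 5920 (array([670.8,   8.1]), 393.5, 169.0, 89.7)
Y [(-224, 44.0), (-220, 43.0), (-216, 43.0), (-212, 44.0), (-208, 43.0), (-204, 43.0), (-200, 43.0), (-196, 43.0), (-192, 43.0), (-188, 43.0), (-184, 43.0), (-180, 43.0), (-176, 44.0), (-172, 43.0), (-168, 43.0), (-164, 28.0), (-160, 6.0), (-156, 7.0), (-152, 6.0), (-148, 6.0), (-144, 6.0), (-140, 6.0), (-136, 7.0), (-132, 6.0), (-128, 7.0), (-124, 7.0), (-120, 6.0), (-116, 6.0), (-112, 6.0), (-108, 6.0), (-104, 6.0), (-100, 7.0), (-96, 6.0), (-92, 6.0), (-88, 6.0), (-84, 6.0), (-80, 17.0), (-76, 10.0), (-72, 6.0), (-68, 7.0), (-64, 7.0), (-60, 6.0), (-56, 6.0), (-52, 6.0), (-48, 6.0), (-44, 6.0), (-40, 6.0), (-36, 6.0), (-32, 6.0), (-28, 6.0), (-24, 7.0), (-20, 7.0), (-16, 7.0), (-12, 7.0), (-8, 6.0), (-4, 7.0), (0, 6.0), (4, 8.0), (8, 16.0), (12, 6.0), (16, 6.0), (20, 6.0), (24, 6.0), (28, 6.
[... 302 characters left out ...]
36, 6.0), (140, 6.0), (144, 7.0), (148, 7.0), (152, 6.0), (156, 6.0), (160, 7.0), (164, 7.0), (168, 6.0), (172, 7.0), (176, 25.0), (180, 26.0), (184, 1.0), (188, 1.0), (192, 0.0), (196, 0.0)]
X [(-92, 1.0), (-88, 0.0), (-84, 1.0), (-80, 0.0), (-76, 13.0), (-72, 26.0), (-68, 9.0), (-64, 7.0), (-60, 6.0), (-56, 6.0), (-52, 6.0), (-48, 6.0), (-44, 6.0), (-40, 6.0), (-36, 7.0), (-32, 6.0), (-28, 7.0), (-24, 6.0), (-20, 7.0), (-16, 6.0), (-12, 7.0), (-8, 7.0), (-4, 6.0), (0, 7.0), (4, 7.0), (8, 6.0), (12, 7.0), (16, 6.0), (20, 6.0), (24, 7.0), (28, 7.0), (32, 7.0), (36, 6.0), (40, 6.0), (44, 7.0), (48, 7.0), (52, 7.0), (56, 6.0), (60, 7.0), (64, 6.0), (68, 15.0), (72, 25.0), (84, 1.0), (88, 0.0)]
```

```bash
cat > go.py <<'E'
import sys,numpy as np
from scipy.spatial.transform import Rotation as Ro
from plant import read_state
# usage: go.py x y z(mm) yaw(deg) ; turn first, then shift along the turned tool axes
x,y,z,a=map(float,sys.argv[1:5]);s=read_state();q=s["orientation"]
R=Ro.from_quat([q[1],q[2],q[3],q[0]]);th=np.deg2rad(a)
T=Ro.from_matrix(np.array([[-np.cos(th),-np.sin(th),0],[-np.sin(th),np.cos(th),0],[0,0,-1]]))
if len(sys.argv)>5: T=R
print("t%.2f"%s["time"],"tcp",(s["tcp_pos"]*1e3).round(1),"open %.1f"%(s["opening"]*1e3),"F",s["force"].round(1))
print("turn",(R.inv()*T).as_rotvec().round(3),"shift",T.inv().apply(np.array([x,y,z])-s["tcp_pos"]*1e3).round(1))
E
python3 go.py 465 116.6 120 -5
```

```text
t0.10 tcp [144.7 555.9 230.4] open 85.3 F [ 0.1 -0.3  0.6]
turn [-0.002 -0.001 -0.168] shift [-357.4 -409.8  110.4]
```

Call:
move_arm:
  deltas:
    - {"wz": -0.084}
    - {"wz": -0.084}
    - {"x": -18, "y": -20.5}
    - {"x": -18, "y": -20.5}
    - {"x": -18, "y": -20.5}
    - {"x": -18, "y": -20.5}
    - {"x": -18, "y": -20.5}
    - {"x": -18, "y": -20.5}
    - {"x": -18, "y": -20.5}
    - {"x": -18, "y": -20.5}
    - {"x": -18, "y": -20.5}
    - {"x": -18, "y": -20.5}
  hand: 0.1
  newtons: 40

```text
invalid input
```

Call:
move_arm:
  deltas:
    - {"x": -18, "y": -20.5}
    - {"x": -18, "y": -20.5}
    - {"x": -18, "y": -20.5}
    - {"x": -18, "y": -20.5}
    - {"x": -18, "y": -20.5}
    - {"x": -18, "y": -20.5}
    - {"x": -18, "y": -20.5}
    - {"x": -18, "y": -20.5, "z": 20}
    - {"x": -18, "y": -20.5, "z": 30}
    - {"x": -15, "y": -20, "z": 30}
    - {"z": 30}
    - {}

```text
invalid input
```

```bash
python3 go.py 465 116.6 21 -5
```

```text
t0.10 tcp [144.7 555.9 230.4] open 85.3 F [ 0.1 -0.3  0.6]
turn [-0.002 -0.001 -0.168] shift [-357.4 -409.8  209.4]
```

Call:
move_arm:
  deltas:
    - {"x": 0, "y": 0, "z": 0, "wx": 0, "wy": 0, "wz": -0.084}
    - {"x": 0, "y": 0, "z": 0, "wx": 0, "wy": 0, "wz": -0.084}
    - {"x": -18, "y": -20.5, "z": 0, "wx": 0, "wy": 0, "wz": 0}
    - {"x": -18, "y": -20.5, "z": 0, "wx": 0, "wy": 0, "wz": 0}
    - {"x": -18, "y": -20.5, "z": 0, "wx": 0, "wy": 0, "wz": 0}
    - {"x": -18, "y": -20.5, "z": 0, "wx": 0, "wy": 0, "wz": 0}
    - {"x": -18, "y": -20.5, "z": 0, "wx": 0, "wy": 0, "wz": 0}
    - {"x": -18, "y": -20.5, "z": 0, "wx": 0, "wy": 0, "wz": 0}
    - {"x": -18, "y": -20.5, "z": 0, "wx": 0, "wy": 0, "wz": 0}
    - {"x": -18, "y": -20.5, "z": 0, "wx": 0, "wy": 0, "wz": 0}
    - {"x": -18, "y": -20.5, "z": 0, "wx": 0, "wy": 0, "wz": 0}
    - {"x": -18, "y": -20.5, "z": 0, "wx": 0, "wy": 0, "wz": 0}
  hand: 0.1
  newtons: 40

```text
time: 1.1
tcp_pos: [0.3068, 0.3353, 0.2309]
orientation: [-0.0, 0.043, 0.999, -0.0]
force: [0.9, -0.2, 0.2]
opening: 0.0469
```

Call:
move_arm:
  deltas:
    - {"x": -18, "y": -20.5, "z": 0, "wx": 0, "wy": 0, "wz": 0}
    - {"x": -18, "y": -20.5, "z": 0, "wx": 0, "wy": 0, "wz": 0}
    - {"x": -18, "y": -20.5, "z": 0, "wx": 0, "wy": 0, "wz": 0}
    - {"x": -18, "y": -20.5, "z": 0, "wx": 0, "wy": 0, "wz": 0}
    - {"x": -18, "y": -20.5, "z": 0, "wx": 0, "wy": 0, "wz": 0}
    - {"x": -18, "y": -20.5, "z": 0, "wx": 0, "wy": 0, "wz": 0}
    - {"x": -18, "y": -20.5, "z": 0, "wx": 0, "wy": 0, "wz": 0}
    - {"x": -18, "y": -20.5, "z": 20, "wx": 0, "wy": 0, "wz": 0}
    - {"x": -18, "y": -20.5, "z": 30, "wx": 0, "wy": 0, "wz": 0}
    - {"x": -15, "y": -20, "z": 30, "wx": 0, "wy": 0, "wz": 0}
    - {"x": 0, "y": 0, "z": 30, "wx": 0, "wy": 0, "wz": 0}
    - {"x": 0, "y": 0, "z": 0, "wx": 0, "wy": 0, "wz": 0}

```text
time: 2.1
tcp_pos: [0.4605, 0.1164, 0.115]
orientation: [-0.006, 0.045, 0.999, -0.0]
force: [-0.6, -0.5, 0.4]
opening: 0.0464
```

```bash
python3 go.py 465 116.6 21 -5
```

```text
t2.10 tcp [460.5 116.4 115. ] open 46.4 F [-0.6 -0.5  0.4]
turn [-0.001 -0.013 -0.002] shift [-4.5  0.6 94. ]
```

Call:
move_arm:
  deltas:
    - {"x": 0, "y": 0, "z": 0, "wx": 0, "wy": 0, "wz": 0}
    - {"x": 0, "y": 0, "z": 20, "wx": 0, "wy": 0, "wz": 0}
    - {"x": 0, "y": 0, "z": 20, "wx": 0, "wy": 0, "wz": 0}
    - {"x": 0, "y": 0, "z": 20, "wx": 0, "wy": 0, "wz": 0}
    - {"x": 0, "y": 0, "z": 0, "wx": 0, "wy": 0, "wz": 0}
    - {"x": 0, "y": 0, "z": 0, "wx": 0, "wy": 0, "wz": 0}
    - {"x": 0, "y": 0, "z": 0, "wx": 0, "wy": 0, "wz": 0}

```text
time: 2.68
tcp_pos: [0.4668, 0.118, 0.0637]
orientation: [0.002, 0.043, 0.999, 0.0]
force: [-0.1, 0.1, 0.4]
opening: 0.0469
```

```bash
python3 go.py 465 116.6 21 -5
```

```text
t2.68 tcp [466.8 118.   63.7] open 46.9 F [-0.1  0.1  0.4]
turn [0.    0.004 0.001] shift [ 1.6 -1.5 42.7]
```

Call:
move_arm:
  deltas:
    - {"x": 1, "y": -1.5, "z": 13, "wx": 0, "wy": 0, "wz": 0}
    - {"x": 0, "y": 0, "z": 13, "wx": 0, "wy": 0, "wz": 0}
    - {"x": 0, "y": 0, "z": 12, "wx": 0, "wy": 0, "wz": 0}
    - {"x": 0, "y": 0, "z": 0, "wx": 0, "wy": 0, "wz": 0}
    - {"x": 0, "y": 0, "z": 0, "wx": 0, "wy": 0, "wz": 0}
    - {"x": 0, "y": 0, "z": 0, "wx": 0, "wy": 0, "wz": 0}
    - {"x": 0, "y": 0, "z": 0, "wx": 0, "wy": 0, "wz": 0}

```text
time: 3.27
tcp_pos: [0.4653, 0.1162, 0.0249]
orientation: [0.001, 0.043, 0.999, 0.0]
force: [-0.1, -0.5, 0.6]
opening: 0.047
```

```bash
python3 go.py 465 116.6 21 -5;python3 -c "
from h import *
s=snapshot('side');cv2.imwrite('pics/s1.png',cv2.resize(s['img'][150:320,220:440,::-1],None,fx=3.5,fy=3.5))"
```

```text
t3.27 tcp [465.3 116.2  24.9] open 47.0 F [-0.1 -0.5  0.6]
turn [0.    0.003 0.001] shift [0.4 0.4 3.9]
```

View pics/s1.png

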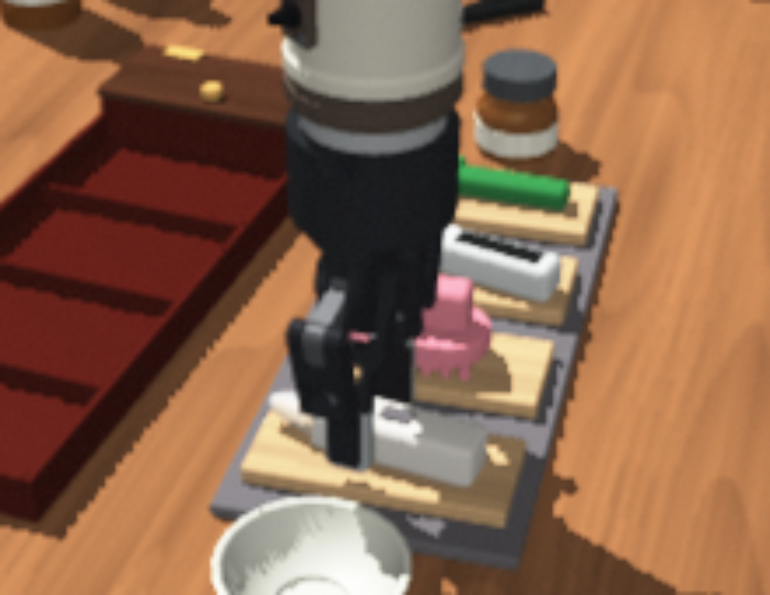

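The crop shows the fingers straddling the grinder near mid-length (around crop px 350,440). I'll go down 3 mm more and close.

Call:
move_arm:
  deltas:
    - {"x": 0, "y": 0, "z": 3, "wx": 0, "wy": 0, "wz": 0}
    - {"x": 0, "y": 0, "z": 0, "wx": 0, "wy": 0, "wz": 0}
    - {"x": 0, "y": 0, "z": 0, "wx": 0, "wy": 0, "wz": 0}
    - {"x": 0, "y": 0, "z": 0, "wx": 0, "wy": 0, "wz": 0}
    - {"x": 0, "y": 0, "z": 0, "wx": 0, "wy": 0, "wz": 0}
    - {"x": 0, "y": 0, "z": 0, "wx": 0, "wy": 0, "wz": 0}
  hand: -1
  newtons: 45

```text
time: 3.82
tcp_pos: [0.4643, 0.1161, 0.0206]
orientation: [0.0, 0.043, 0.999, 0.0]
force: [-0.3, 1.1, 2.9]
opening: 0.0248
```

Call:
move_arm:
  deltas:
    - {"x": 0, "y": 0, "z": -10, "wx": 0, "wy": 0, "wz": 0}
    - {"x": 0, "y": 0, "z": -20, "wx": 0, "wy": 0, "wz": 0}
    - {"x": 0, "y": 0, "z": -20, "wx": 0, "wy": 0, "wz": 0}
    - {"x": 0, "y": 0, "z": -20, "wx": 0, "wy": 0, "wz": 0}
    - {"x": 0, "y": 0, "z": 0, "wx": 0, "wy": 0, "wz": 0}
    - {"x": 0, "y": 0, "z": 0, "wx": 0, "wy": 0, "wz": 0}

```text
time: 4.32
tcp_pos: [0.4646, 0.1161, 0.0911]
orientation: [0.001, 0.043, 0.999, -0.0]
force: [0.1, -1.0, -2.0]
opening: 0.0253
```

```bash
python3 go.py 677.5 149.2 90 -3.6
```

```text
t4.32 tcp [464.6 116.1  91.1] open 25.3 F [ 0.1 -1.  -2. ]
turn [ 0.     0.002 -0.024] shift [-210.4   46.4    1.1]
```

Call:
move_arm:
  deltas:
    - {"x": 0, "y": 0, "z": 0, "wx": 0, "wy": 0, "wz": -0.024}
    - {"x": -21, "y": 4.6, "z": 0, "wx": 0, "wy": 0, "wz": 0}
    - {"x": -21, "y": 4.6, "z": 0, "wx": 0, "wy": 0, "wz": 0}
    - {"x": -21, "y": 4.6, "z": 0, "wx": 0, "wy": 0, "wz": 0}
    - {"x": -21, "y": 4.6, "z": 0, "wx": 0, "wy": 0, "wz": 0}
    - {"x": -21, "y": 4.6, "z": 0, "wx": 0, "wy": 0, "wz": 0}
    - {"x": -21, "y": 4.6, "z": 0, "wx": 0, "wy": 0, "wz": 0}
    - {"x": -21, "y": 4.6, "z": 0, "wx": 0, "wy": 0, "wz": 0}
    - {"x": -21, "y": 4.6, "z": 0, "wx": 0, "wy": 0, "wz": 0}
    - {"x": -21, "y": 4.6, "z": 0, "wx": 0, "wy": 0, "wz": 0}
    - {"x": -21, "y": 5, "z": 0, "wx": 0, "wy": 0, "wz": 0}
    - {"x": 0, "y": 0, "z": 0, "wx": 0, "wy": 0, "wz": 0}

```text
time: 5.32
tcp_pos: [0.6781, 0.1492, 0.0877]
orientation: [-0.0, 0.031, 1.0, -0.0]
force: [0.9, 0.7, -0.7]
opening: 0.025
```

Call:
move_arm:
  deltas:
    - {"x": 0, "y": 0, "z": 10, "wx": 0, "wy": 0, "wz": 0}
    - {"x": 0, "y": 0, "z": 15, "wx": 0, "wy": 0, "wz": 0}
    - {"x": 0, "y": 0, "z": 15, "wx": 0, "wy": 0, "wz": 0}
    - {"x": 0, "y": 0, "z": 10, "wx": 0, "wy": 0, "wz": 0}
    - {"x": 0, "y": 0, "z": 0, "wx": 0, "wy": 0, "wz": 0}
    - {"x": 0, "y": 0, "z": 0, "wx": 0, "wy": 0, "wz": 0}
    - {"x": 0, "y": 0, "z": 0, "wx": 0, "wy": 0, "wz": 0}

```text
time: 5.9
tcp_pos: [0.6766, 0.1492, 0.0407]
orientation: [0.0, 0.031, 1.0, 0.0]
force: [0.2, 0.2, -1.5]
opening: 0.0246
```

```bash
python3 go.py 677.5 149.2 8.6 -3.6
```

```text
t5.90 tcp [676.6 149.2  40.7] open 24.6 F [ 0.2  0.2 -1.5]
turn [0.    0.001 0.   ] shift [-0.9  0.  32.1]
```

Call:
move_arm:
  deltas:
    - {"x": 0, "y": 0, "z": 10, "wx": 0, "wy": 0, "wz": 0}
    - {"x": 0, "y": 0, "z": 10, "wx": 0, "wy": 0, "wz": 0}
    - {"x": 0, "y": 0, "z": 7, "wx": 0, "wy": 0, "wz": 0}
    - {"x": 0, "y": 0, "z": 4, "wx": 0, "wy": 0, "wz": 0}
    - {"x": 0, "y": 0, "z": 0, "wx": 0, "wy": 0, "wz": 0}
    - {"x": 0, "y": 0, "z": 0, "wx": 0, "wy": 0, "wz": 0}
    - {"x": 0, "y": 0, "z": 0, "wx": 0, "wy": 0, "wz": 0}

```text
time: 6.48
tcp_pos: [0.6763, 0.1492, 0.0088]
orientation: [-0.0, 0.031, 1.0, 0.0]
force: [-0.7, -0.5, -2.2]
opening: 0.0253
```

Call:
move_arm:
  deltas:
    - {"x": 0, "y": 0, "z": 0, "wx": 0, "wy": 0, "wz": 0}
    - {"x": 0, "y": 0, "z": 0, "wx": 0, "wy": 0, "wz": 0}
    - {"x": 0, "y": 0, "z": 0, "wx": 0, "wy": 0, "wz": 0}
    - {"x": 0, "y": 0, "z": 0, "wx": 0, "wy": 0, "wz": 0}
  hand: -0.05

```text
time: 6.82
tcp_pos: [0.6767, 0.1493, 0.0095]
orientation: [0.0, 0.031, 1.0, 0.0]
force: [-0.1, -0.0, 0.0]
opening: 0.0406
```

Call:
move_arm:
  deltas:
    - {"x": 0, "y": 0, "z": -10, "wx": 0, "wy": 0, "wz": 0}
    - {"x": 0, "y": 0, "z": -20, "wx": 0, "wy": 0, "wz": 0}
    - {"x": 0, "y": 0, "z": -20, "wx": 0, "wy": 0, "wz": 0}
    - {"x": 0, "y": 0, "z": -30, "wx": 0, "wy": 0, "wz": 0}
    - {"x": 0, "y": 0, "z": -20, "wx": 0, "wy": 0, "wz": 0}
    - {"x": 0, "y": 0, "z": 0, "wx": 0, "wy": 0, "wz": 0}

```text
time: 7.32
tcp_pos: [0.6804, 0.1495, 0.1169]
orientation: [0.006, 0.031, 0.999, 0.0]
force: [0.0, -0.1, 0.4]
opening: 0.0406
```

```bash
python3 go.py 466.6 35.5 110 4.7;python3 -c "
from h import *
s=snapshot('side');cv2.imwrite('pics/s2.png',cv2.resize(s['img'][150:320,150:410,::-1],None,fx=3,fy=3))"
```

```text
t7.32 tcp [680.4 149.5 116.9] open 40.6 F [ 0.  -0.1  0.4]
turn [ 0.     0.011 -0.145] shift [222.5 -96.1   6.9]
```

View pics/s2.png

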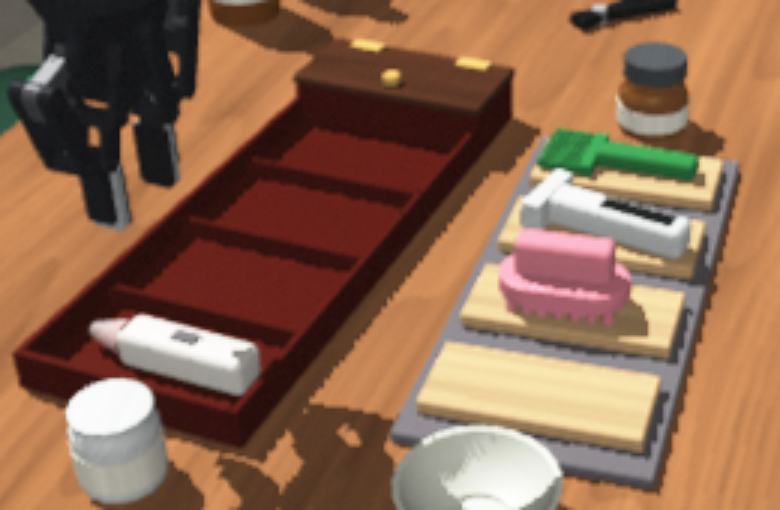

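The grinder lies flat in the bay farthest from the lid (crop px ~180,350). Next is the brush.

Call:
move_arm:
  deltas:
    - {"x": 0, "y": 0, "z": 0, "wx": 0, "wy": 0, "wz": -0.073}
    - {"x": 0, "y": 0, "z": 0, "wx": 0, "wy": 0, "wz": -0.072}
    - {"x": 22, "y": -9.6, "z": 0, "wx": 0, "wy": 0, "wz": 0}
    - {"x": 22, "y": -9.6, "z": 0, "wx": 0, "wy": 0, "wz": 0}
    - {"x": 22, "y": -9.6, "z": 0, "wx": 0, "wy": 0, "wz": 0}
    - {"x": 22, "y": -9.6, "z": 0, "wx": 0, "wy": 0, "wz": 0}
    - {"x": 22, "y": -9.6, "z": 0, "wx": 0, "wy": 0, "wz": 0}
    - {"x": 22, "y": -9.6, "z": 0, "wx": 0, "wy": 0, "wz": 0}
    - {"x": 22, "y": -9.6, "z": 0, "wx": 0, "wy": 0, "wz": 0}
    - {"x": 22, "y": -9.6, "z": 0, "wx": 0, "wy": 0, "wz": 0}
    - {"x": 22, "y": -9.6, "z": 0, "wx": 0, "wy": 0, "wz": 0}
    - {"x": 22, "y": -9.6, "z": 0, "wx": 0, "wy": 0, "wz": 0}

```text
time: 8.37
tcp_pos: [0.4631, 0.0352, 0.1083]
orientation: [-0.001, -0.041, 0.999, 0.0]
force: [-0.4, -0.9, 0.0]
opening: 0.0405
```

Call:
move_arm:
  deltas:
    - {"x": 0, "y": 0, "z": 0, "wx": 0, "wy": 0, "wz": 0}
    - {"x": 0, "y": 0, "z": 15, "wx": 0, "wy": 0, "wz": 0}
    - {"x": 0, "y": 0, "z": 15, "wx": 0, "wy": 0, "wz": 0}
    - {"x": 0, "y": 0, "z": 0, "wx": 0, "wy": 0, "wz": 0}
    - {"x": 0, "y": 0, "z": 0, "wx": 0, "wy": 0, "wz": 0}
    - {"x": 0, "y": 0, "z": 0, "wx": 0, "wy": 0, "wz": 0}

```text
time: 8.87
tcp_pos: [0.4655, 0.0356, 0.0796]
orientation: [0.0, -0.041, 0.999, -0.0]
force: [0.6, 0.9, 1.3]
opening: 0.0405
```

```bash
python3 go.py 466.6 35.5 44 4.7
```

```text
t8.87 tcp [465.5  35.6  79.6] open 40.5 F [0.6 0.9 1.3]
turn [-0.  0.  0.] shift [-1.1 -0.2 35.6]
```

Call:
move_arm:
  deltas:
    - {"x": -1, "y": 0, "z": 12, "wx": 0, "wy": 0, "wz": 0}
    - {"x": 0, "y": 0, "z": 12, "wx": 0, "wy": 0, "wz": 0}
    - {"x": 0, "y": 0, "z": 10, "wx": 0, "wy": 0, "wz": 0}
    - {"x": 0, "y": 0, "z": 0, "wx": 0, "wy": 0, "wz": 0}
    - {"x": 0, "y": 0, "z": 0, "wx": 0, "wy": 0, "wz": 0}
    - {"x": 0, "y": 0, "z": 0, "wx": 0, "wy": 0, "wz": 0}

```text
time: 9.37
tcp_pos: [0.4667, 0.0355, 0.046]
orientation: [0.001, -0.041, 0.999, -0.0]
force: [-0.2, 0.2, 0.2]
opening: 0.0407
```

Call:
move_arm:
  deltas:
    - {"x": 0, "y": 0, "z": 0, "wx": 0, "wy": 0, "wz": 0}
    - {"x": 0, "y": 0, "z": 0, "wx": 0, "wy": 0, "wz": 0}
    - {"x": 0, "y": 0, "z": 0, "wx": 0, "wy": 0, "wz": 0}
    - {"x": 0, "y": 0, "z": 0, "wx": 0, "wy": 0, "wz": 0}
    - {"x": 0, "y": 0, "z": 0, "wx": 0, "wy": 0, "wz": 0}
  hand: -1

```text
time: 9.78
tcp_pos: [0.467, 0.0354, 0.0462]
orientation: [0.001, -0.041, 0.999, -0.0]
force: [-0.0, -0.4, 6.0]
opening: 0.0191
```

Call:
move_arm:
  deltas:
    - {"x": 0, "y": 0, "z": -10, "wx": 0, "wy": 0, "wz": 0}
    - {"x": 0, "y": 0, "z": -20, "wx": 0, "wy": 0, "wz": 0}
    - {"x": 0, "y": 0, "z": -20, "wx": 0, "wy": 0, "wz": 0}
    - {"x": 0, "y": 0, "z": -15, "wx": 0, "wy": 0, "wz": 0}
    - {"x": 0, "y": 0, "z": 0, "wx": 0, "wy": 0, "wz": 0}
    - {"x": 0, "y": 0, "z": 0, "wx": 0, "wy": 0, "wz": 0}

```text
time: 10.28
tcp_pos: [0.4664, 0.0356, 0.1108]
orientation: [0.001, -0.041, 0.999, -0.0]
force: [-0.5, -0.3, -1.8]
opening: 0.0186
```

```bash
python3 go.py 672.2 64.4 110 -3.6
```

```text
t10.28 tcp [466.4  35.6 110.8] open 18.6 F [-0.5 -0.3 -1.8]
turn [-0.     0.001  0.145] shift [-203.6   41.7    0.8]
```

Call:
move_arm:
  deltas:
    - {"x": 0, "y": 0, "z": 0, "wx": 0, "wy": 0, "wz": 0.072}
    - {"x": 0, "y": 0, "z": 0, "wx": 0, "wy": 0, "wz": 0.073}
    - {"x": -20.4, "y": 4.2, "z": 0, "wx": 0, "wy": 0, "wz": 0}
    - {"x": -20.4, "y": 4.2, "z": 0, "wx": 0, "wy": 0, "wz": 0}
    - {"x": -20.4, "y": 4.2, "z": 0, "wx": 0, "wy": 0, "wz": 0}
    - {"x": -20.4, "y": 4.2, "z": 0, "wx": 0, "wy": 0, "wz": 0}
    - {"x": -20.4, "y": 4.2, "z": 0, "wx": 0, "wy": 0, "wz": 0}
    - {"x": -20.4, "y": 4.2, "z": 0, "wx": 0, "wy": 0, "wz": 0}
    - {"x": -20.4, "y": 4.2, "z": 0, "wx": 0, "wy": 0, "wz": 0}
    - {"x": -20.4, "y": 4.2, "z": 0, "wx": 0, "wy": 0, "wz": 0}
    - {"x": -20.4, "y": 4.2, "z": 0, "wx": 0, "wy": 0, "wz": 0}
    - {"x": -20, "y": 4, "z": 0, "wx": 0, "wy": 0, "wz": 0}

```text
time: 11.28
tcp_pos: [0.6714, 0.0648, 0.1076]
orientation: [-0.002, 0.031, 1.0, 0.0]
force: [-1.1, 0.4, -0.9]
opening: 0.0192
```

Call:
move_arm:
  deltas:
    - {"x": 0, "y": 0, "z": 0, "wx": 0, "wy": 0, "wz": 0}
    - {"x": 0, "y": 0, "z": 15, "wx": 0, "wy": 0, "wz": 0}
    - {"x": 0, "y": 0, "z": 15, "wx": 0, "wy": 0, "wz": 0}
    - {"x": 0, "y": 0, "z": 15, "wx": 0, "wy": 0, "wz": 0}
    - {"x": 0, "y": 0, "z": 0, "wx": 0, "wy": 0, "wz": 0}
    - {"x": 0, "y": 0, "z": 0, "wx": 0, "wy": 0, "wz": 0}
    - {"x": 0, "y": 0, "z": 0, "wx": 0, "wy": 0, "wz": 0}

```text
time: 11.87
tcp_pos: [0.6715, 0.0645, 0.0651]
orientation: [-0.0, 0.031, 1.0, 0.0]
force: [-0.2, -0.4, 0.1]
opening: 0.019
```

```bash
python3 go.py 672.2 64.4 34.2 -3.6
```

```text
t11.87 tcp [671.5  64.5  65.1] open 19.0 F [-0.2 -0.4  0.1]
turn [ 0. -0. -0.] shift [-0.7 -0.  30.9]
```

Call:
move_arm:
  deltas:
    - {"x": 0, "y": 0, "z": 10, "wx": 0, "wy": 0, "wz": 0}
    - {"x": 0, "y": 0, "z": 10, "wx": 0, "wy": 0, "wz": 0}
    - {"x": 0, "y": 0, "z": 7, "wx": 0, "wy": 0, "wz": 0}
    - {"x": 0, "y": 0, "z": 3, "wx": 0, "wy": 0, "wz": 0}
    - {"x": 0, "y": 0, "z": 0, "wx": 0, "wy": 0, "wz": 0}
    - {"x": 0, "y": 0, "z": 0, "wx": 0, "wy": 0, "wz": 0}
    - {"x": 0, "y": 0, "z": 0, "wx": 0, "wy": 0, "wz": 0}

```text
time: 12.45
tcp_pos: [0.6719, 0.0645, 0.035]
orientation: [-0.0, 0.031, 1.0, 0.0]
force: [0.3, -0.3, -0.9]
opening: 0.019
```

Call:
move_arm:
  deltas:
    - {"x": 0, "y": 0, "z": 0, "wx": 0, "wy": 0, "wz": 0}
    - {"x": 0, "y": 0, "z": 0, "wx": 0, "wy": 0, "wz": 0}
    - {"x": 0, "y": 0, "z": 0, "wx": 0, "wy": 0, "wz": 0}
    - {"x": 0, "y": 0, "z": 0, "wx": 0, "wy": 0, "wz": 0}
  hand: -0.05

```text
time: 12.78
tcp_pos: [0.6721, 0.0645, 0.0355]
orientation: [0.0, 0.031, 1.0, -0.0]
force: [0.2, -0.2, 0.0]
opening: 0.0403
```

Call:
move_arm:
  deltas:
    - {"x": 0, "y": 0, "z": -10, "wx": 0, "wy": 0, "wz": 0}
    - {"x": 0, "y": 0, "z": -20, "wx": 0, "wy": 0, "wz": 0}
    - {"x": 0, "y": 0, "z": -20, "wx": 0, "wy": 0, "wz": 0}
    - {"x": 0, "y": 0, "z": -20, "wx": 0, "wy": 0, "wz": 0}
    - {"x": 0, "y": 0, "z": -10, "wx": 0, "wy": 0, "wz": 0}
    - {"x": 0, "y": 0, "z": 0, "wx": 0, "wy": 0, "wz": 0}
    - {"x": 0, "y": 0, "z": 0, "wx": 0, "wy": 0, "wz": 0}

```text
time: 13.37
tcp_pos: [0.6722, 0.0645, 0.1158]
orientation: [0.001, 0.031, 1.0, -0.0]
force: [-0.6, -0.7, 0.2]
opening: 0.0405
```

```bash
python3 go.py 464 -51 110 -10.5;python3 -c "
from h import *
s=snapshot('side');cv2.imwrite('pics/s3.png',cv2.resize(s['img'][150:320,150:410,::-1],None,fx=3,fy=3))"
```

```text
t13.37 tcp [672.2  64.5 115.8] open 40.5 F [-0.6 -0.7  0.2]
turn [0.    0.001 0.12 ] shift [ 183.7 -151.5    5.8]
```

View pics/s3.png

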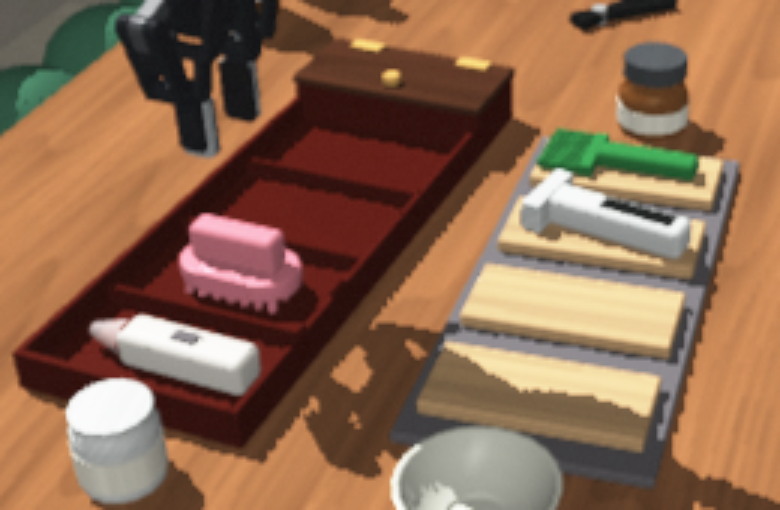

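The brush stands upright in bay 2 (crop px ~240,265). Next is the deshedder.

Call:
move_arm:
  deltas:
    - {"x": 0, "y": 0, "z": 0, "wx": 0, "wy": 0, "wz": 0.06}
    - {"x": 0, "y": 0, "z": 0, "wx": 0, "wy": 0, "wz": 0.06}
    - {"x": 18.4, "y": -15.2, "z": 0, "wx": 0, "wy": 0, "wz": 0}
    - {"x": 18.4, "y": -15.2, "z": 0, "wx": 0, "wy": 0, "wz": 0}
    - {"x": 18.4, "y": -15.2, "z": 0, "wx": 0, "wy": 0, "wz": 0}
    - {"x": 18.4, "y": -15.2, "z": 0, "wx": 0, "wy": 0, "wz": 0}
    - {"x": 18.4, "y": -15.2, "z": 0, "wx": 0, "wy": 0, "wz": 0}
    - {"x": 18.4, "y": -15.2, "z": 0, "wx": 0, "wy": 0, "wz": 0}
    - {"x": 18.4, "y": -15.2, "z": 0, "wx": 0, "wy": 0, "wz": 0}
    - {"x": 18.4, "y": -15.2, "z": 0, "wx": 0, "wy": 0, "wz": 0}
    - {"x": 18.4, "y": -15.2, "z": 0, "wx": 0, "wy": 0, "wz": 0}
    - {"x": 18.4, "y": -15.2, "z": 0, "wx": 0, "wy": 0, "wz": 0}
  hand: 0.05

```text
time: 14.42
tcp_pos: [0.461, -0.0514, 0.1135]
orientation: [-0.002, 0.091, 0.996, 0.0]
force: [-0.2, -0.4, -0.3]
opening: 0.0447
```

Call:
move_arm:
  deltas:
    - {"x": 0, "y": 0, "z": 0, "wx": 0, "wy": 0, "wz": 0}
    - {"x": 0, "y": 0, "z": 20, "wx": 0, "wy": 0, "wz": 0}
    - {"x": 0, "y": 0, "z": 20, "wx": 0, "wy": 0, "wz": 0}
    - {"x": 0, "y": 0, "z": 10, "wx": 0, "wy": 0, "wz": 0}
    - {"x": 0, "y": 0, "z": 0, "wx": 0, "wy": 0, "wz": 0}
    - {"x": 0, "y": 0, "z": 0, "wx": 0, "wy": 0, "wz": 0}
    - {"x": 0, "y": 0, "z": 0, "wx": 0, "wy": 0, "wz": 0}

```text
time: 15.0
tcp_pos: [0.464, -0.0515, 0.0659]
orientation: [0.0, 0.091, 0.996, -0.0]
force: [-0.3, -1.3, 0.6]
opening: 0.0451
```

```bash
python3 go.py 464 -51.5 21 -10.5
```

```text
t15.00 tcp [464.  -51.5  65.9] open 45.1 F [-0.3 -1.3  0.6]
turn [-0.     0.001  0.001] shift [ 0.   0.  44.9]
```

Call:
move_arm:
  deltas:
    - {"x": 0, "y": 0, "z": 14, "wx": 0, "wy": 0, "wz": 0}
    - {"x": 0, "y": 0, "z": 14, "wx": 0, "wy": 0, "wz": 0}
    - {"x": 0, "y": 0, "z": 10, "wx": 0, "wy": 0, "wz": 0}
    - {"x": 0, "y": 0, "z": 5, "wx": 0, "wy": 0, "wz": 0}
    - {"x": 0, "y": 0, "z": 0, "wx": 0, "wy": 0, "wz": 0}
    - {"x": 0, "y": 0, "z": 0, "wx": 0, "wy": 0, "wz": 0}
    - {"x": 0, "y": 0, "z": 0, "wx": 0, "wy": 0, "wz": 0}

```text
time: 15.58
tcp_pos: [0.4641, -0.0518, 0.0231]
orientation: [0.001, 0.091, 0.996, -0.0]
force: [0.3, -0.4, -0.6]
opening: 0.0449
```

Call:
move_arm:
  deltas:
    - {"x": 0, "y": 0, "z": 0, "wx": 0, "wy": 0, "wz": 0}
    - {"x": 0, "y": 0, "z": 0, "wx": 0, "wy": 0, "wz": 0}
    - {"x": 0, "y": 0, "z": 0, "wx": 0, "wy": 0, "wz": 0}
    - {"x": 0, "y": 0, "z": 0, "wx": 0, "wy": 0, "wz": 0}
    - {"x": 0, "y": 0, "z": 0, "wx": 0, "wy": 0, "wz": 0}
  hand: -1
  newtons: 55

```text
time: 16.0
tcp_pos: [0.4642, -0.0518, 0.0232]
orientation: [0.001, 0.091, 0.996, -0.0]
force: [-0.7, 0.8, 6.7]
opening: 0.0226
```

Call:
move_arm:
  deltas:
    - {"x": 0, "y": 0, "z": -10, "wx": 0, "wy": 0, "wz": 0}
    - {"x": 0, "y": 0, "z": -20, "wx": 0, "wy": 0, "wz": 0}
    - {"x": 0, "y": 0, "z": -20, "wx": 0, "wy": 0, "wz": 0}
    - {"x": 0, "y": 0, "z": -20, "wx": 0, "wy": 0, "wz": 0}
    - {"x": 0, "y": 0, "z": 0, "wx": 0, "wy": 0, "wz": 0}
    - {"x": 0, "y": 0, "z": 0, "wx": 0, "wy": 0, "wz": 0}

```text
time: 16.5
tcp_pos: [0.464, -0.0518, 0.0932]
orientation: [0.001, 0.091, 0.996, -0.0]
force: [-0.7, -0.1, -2.1]
opening: 0.0229
```

```bash
python3 go.py 666.8 -20.4 90 -3.6
```

```text
t16.50 tcp [464.  -51.8  93.2] open 22.9 F [-0.7 -0.1 -2.1]
turn [-0.001  0.002 -0.12 ] shift [-200.4   44.     3.2]
```

Call:
move_arm:
  deltas:
    - {"x": 0, "y": 0, "z": 0, "wx": 0, "wy": 0, "wz": -0.06}
    - {"x": 0, "y": 0, "z": 0, "wx": 0, "wy": 0, "wz": -0.06}
    - {"x": -20, "y": 4.4, "z": 0, "wx": 0, "wy": 0, "wz": 0}
    - {"x": -20, "y": 4.4, "z": 0, "wx": 0, "wy": 0, "wz": 0}
    - {"x": -20, "y": 4.4, "z": 0, "wx": 0, "wy": 0, "wz": 0}
    - {"x": -20, "y": 4.4, "z": 0, "wx": 0, "wy": 0, "wz": 0}
    - {"x": -20, "y": 4.4, "z": 0, "wx": 0, "wy": 0, "wz": 0}
    - {"x": -20, "y": 4.4, "z": 0, "wx": 0, "wy": 0, "wz": 0}
    - {"x": -20, "y": 4.4, "z": 0, "wx": 0, "wy": 0, "wz": 0}
    - {"x": -20, "y": 4.4, "z": 0, "wx": 0, "wy": 0, "wz": 0}
    - {"x": -20, "y": 4.4, "z": 0, "wx": 0, "wy": 0, "wz": 0}
    - {"x": -20, "y": 4.4, "z": 0, "wx": 0, "wy": 0, "wz": 0}

```text
time: 17.5
tcp_pos: [0.6651, -0.0196, 0.0895]
orientation: [-0.002, 0.031, 1.0, 0.0]
force: [0.5, -0.2, -0.9]
opening: 0.0227
```

Call:
move_arm:
  deltas:
    - {"x": 0, "y": 0, "z": 0, "wx": 0, "wy": 0, "wz": 0}
    - {"x": 0, "y": 0, "z": 15, "wx": 0, "wy": 0, "wz": 0}
    - {"x": 0, "y": 0, "z": 20, "wx": 0, "wy": 0, "wz": 0}
    - {"x": 0, "y": 0, "z": 15, "wx": 0, "wy": 0, "wz": 0}
    - {"x": 0, "y": 0, "z": 0, "wx": 0, "wy": 0, "wz": 0}
    - {"x": 0, "y": 0, "z": 0, "wx": 0, "wy": 0, "wz": 0}
    - {"x": 0, "y": 0, "z": 0, "wx": 0, "wy": 0, "wz": 0}

```text
time: 18.08
tcp_pos: [0.6655, -0.0203, 0.0424]
orientation: [0.0, 0.031, 1.0, -0.0]
force: [0.6, 0.3, -0.7]
opening: 0.0228
```

```bash
python3 go.py 666.8 -20.4 11.2 -3.6
```

```text
t18.08 tcp [665.5 -20.3  42.4] open 22.8 F [ 0.6  0.3 -0.7]
turn [-0.  0. -0.] shift [-1.3 -0.1 31.2]
```

Call:
move_arm:
  deltas:
    - {"x": -1, "y": 0, "z": 10, "wx": 0, "wy": 0, "wz": 0}
    - {"x": 0, "y": 0, "z": 10, "wx": 0, "wy": 0, "wz": 0}
    - {"x": 0, "y": 0, "z": 7, "wx": 0, "wy": 0, "wz": 0}
    - {"x": 0, "y": 0, "z": 3, "wx": 0, "wy": 0, "wz": 0}
    - {"x": 0, "y": 0, "z": 0, "wx": 0, "wy": 0, "wz": 0}
    - {"x": 0, "y": 0, "z": 0, "wx": 0, "wy": 0, "wz": 0}
    - {"x": 0, "y": 0, "z": 0, "wx": 0, "wy": 0, "wz": 0}

```text
time: 18.67
tcp_pos: [0.6666, -0.0202, 0.012]
orientation: [-0.0, 0.031, 1.0, 0.0]
force: [0.5, -1.3, -1.5]
opening: 0.0226
```

Call:
move_arm:
  deltas:
    - {"x": 0, "y": 0, "z": 0, "wx": 0, "wy": 0, "wz": 0}
    - {"x": 0, "y": 0, "z": 0, "wx": 0, "wy": 0, "wz": 0}
    - {"x": 0, "y": 0, "z": 0, "wx": 0, "wy": 0, "wz": 0}
    - {"x": 0, "y": 0, "z": 0, "wx": 0, "wy": 0, "wz": 0}
  hand: -0.05

```text
time: 19.0
tcp_pos: [0.6669, -0.0203, 0.0126]
orientation: [0.0, 0.031, 1.0, -0.0]
force: [-0.4, -0.1, -0.0]
opening: 0.0404
```

Call:
move_arm:
  deltas:
    - {"x": 0, "y": 0, "z": -10, "wx": 0, "wy": 0, "wz": 0}
    - {"x": 0, "y": 0, "z": -20, "wx": 0, "wy": 0, "wz": 0}
    - {"x": 0, "y": 0, "z": -20, "wx": 0, "wy": 0, "wz": 0}
    - {"x": 0, "y": 0, "z": -20, "wx": 0, "wy": 0, "wz": 0}
    - {"x": 0, "y": 0, "z": -20, "wx": 0, "wy": 0, "wz": 0}
    - {"x": 0, "y": 0, "z": 0, "wx": 0, "wy": 0, "wz": 0}
    - {"x": 0, "y": 0, "z": 0, "wx": 0, "wy": 0, "wz": 0}

```text
time: 19.58
tcp_pos: [0.668, -0.0205, 0.1046]
orientation: [0.002, 0.031, 1.0, -0.0]
force: [-0.6, 1.0, -1.1]
opening: 0.0404
```

```bash
python3 go.py 471.5 -137.3 90 -1.3;python3 -c "
from h import *
s=snapshot('side');cv2.imwrite('pics/s4.png',cv2.resize(s['img'][150:320,150:410,::-1],None,fx=3,fy=3))"
```

```text
t19.58 tcp [668.  -20.5 104.6] open 40.4 F [-0.6  1.  -1.1]
turn [-0.001  0.004 -0.04 ] shift [ 193.8 -121.3   14.6]
```

View pics/s4.png

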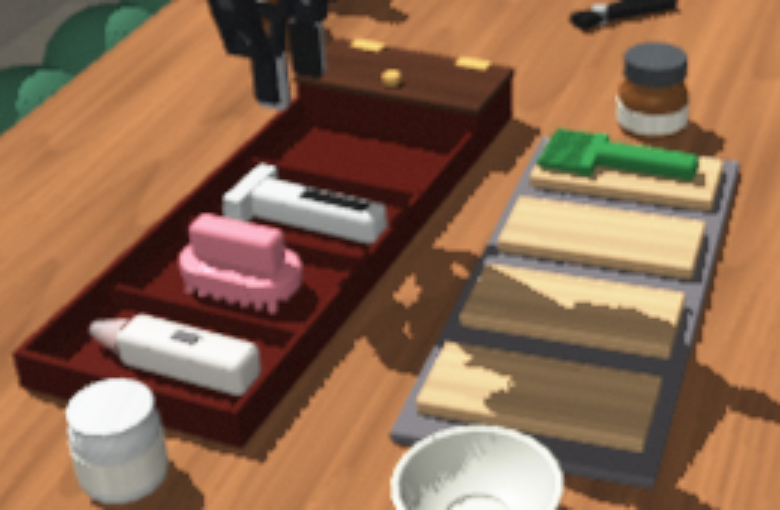

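The deshedder lies in bay 3 (crop px ~305,210). Now the comb.

Call:
move_arm:
  deltas:
    - {"x": 0, "y": 0, "z": 0, "wx": 0, "wy": 0, "wz": -0.04}
    - {"x": 19.3, "y": -12.1, "z": 0, "wx": 0, "wy": 0, "wz": 0}
    - {"x": 19.3, "y": -12.1, "z": 0, "wx": 0, "wy": 0, "wz": 0}
    - {"x": 19.3, "y": -12.1, "z": 0, "wx": 0, "wy": 0, "wz": 0}
    - {"x": 19.3, "y": -12.1, "z": 0, "wx": 0, "wy": 0, "wz": 0}
    - {"x": 19.3, "y": -12.1, "z": 0, "wx": 0, "wy": 0, "wz": 0}
    - {"x": 19.3, "y": -12.1, "z": 0, "wx": 0, "wy": 0, "wz": 0}
    - {"x": 19.3, "y": -12.1, "z": 0, "wx": 0, "wy": 0, "wz": 0}
    - {"x": 19.3, "y": -12.1, "z": 0, "wx": 0, "wy": 0, "wz": 0}
    - {"x": 19.3, "y": -12.1, "z": 0, "wx": 0, "wy": 0, "wz": 0}
    - {"x": 19.3, "y": -12.1, "z": 0, "wx": 0, "wy": 0, "wz": 0}
    - {"x": 0, "y": 0, "z": 0, "wx": 0, "wy": 0, "wz": 0}

```text
time: 20.63
tcp_pos: [0.4672, -0.1372, 0.1003]
orientation: [-0.003, 0.012, 1.0, 0.001]
force: [-1.1, -0.2, -0.4]
opening: 0.0405
```

Call:
move_arm:
  deltas:
    - {"x": 0, "y": 0, "z": 20, "wx": 0, "wy": 0, "wz": 0}
    - {"x": 0, "y": 0, "z": 20, "wx": 0, "wy": 0, "wz": 0}
    - {"x": 0, "y": 0, "z": 10, "wx": 0, "wy": 0, "wz": 0}
    - {"x": 0, "y": 0, "z": 0, "wx": 0, "wy": 0, "wz": 0}
    - {"x": 0, "y": 0, "z": 0, "wx": 0, "wy": 0, "wz": 0}
    - {"x": 0, "y": 0, "z": 0, "wx": 0, "wy": 0, "wz": 0}
    - {"x": 0, "y": 0, "z": 0, "wx": 0, "wy": 0, "wz": 0}

```text
time: 21.22
tcp_pos: [0.472, -0.1371, 0.0534]
orientation: [0.001, 0.011, 1.0, -0.001]
force: [-0.6, -0.1, -0.5]
opening: 0.0408
```

```bash
python3 go.py 471.5 -137.3 20.5 -1.3
```

```text
t21.22 tcp [ 472.  -137.1   53.4] open 40.8 F [-0.6 -0.1 -0.5]
turn [-0.001  0.002  0.   ] shift [ 0.5 -0.2 32.9]
```

Call:
move_arm:
  deltas:
    - {"x": 0.5, "y": 0, "z": 11, "wx": 0, "wy": 0, "wz": 0}
    - {"x": 0, "y": 0, "z": 11, "wx": 0, "wy": 0, "wz": 0}
    - {"x": 0, "y": 0, "z": 7, "wx": 0, "wy": 0, "wz": 0}
    - {"x": 0, "y": 0, "z": 3, "wx": 0, "wy": 0, "wz": 0}
    - {"x": 0, "y": 0, "z": 0, "wx": 0, "wy": 0, "wz": 0}
    - {"x": 0, "y": 0, "z": 0, "wx": 0, "wy": 0, "wz": 0}
    - {"x": 0, "y": 0, "z": 0, "wx": 0, "wy": 0, "wz": 0}

```text
time: 21.8
tcp_pos: [0.4708, -0.1369, 0.0205]
orientation: [0.0, 0.011, 1.0, -0.0]
force: [0.4, -0.1, -0.4]
opening: 0.0404
```

Call:
move_arm:
  deltas:
    - {"x": 0, "y": 0, "z": 0.5, "wx": 0, "wy": 0, "wz": 0}
    - {"x": 0, "y": 0, "z": 0, "wx": 0, "wy": 0, "wz": 0}
    - {"x": 0, "y": 0, "z": 0, "wx": 0, "wy": 0, "wz": 0}
    - {"x": 0, "y": 0, "z": 0, "wx": 0, "wy": 0, "wz": 0}
    - {"x": 0, "y": 0, "z": 0, "wx": 0, "wy": 0, "wz": 0}
    - {"x": 0, "y": 0, "z": 0, "wx": 0, "wy": 0, "wz": 0}
  hand: -1
  newtons: 45

```text
time: 22.3
tcp_pos: [0.471, -0.1371, 0.0204]
orientation: [0.001, 0.011, 1.0, -0.0]
force: [-0.6, -0.7, 4.9]
opening: 0.0187
```

Call:
move_arm:
  deltas:
    - {"x": 0, "y": 0, "z": -10, "wx": 0, "wy": 0, "wz": 0}
    - {"x": 0, "y": 0, "z": -20, "wx": 0, "wy": 0, "wz": 0}
    - {"x": 0, "y": 0, "z": -20, "wx": 0, "wy": 0, "wz": 0}
    - {"x": 0, "y": 0, "z": -20, "wx": 0, "wy": 0, "wz": 0}
    - {"x": 0, "y": 0, "z": 0, "wx": 0, "wy": 0, "wz": 0}
    - {"x": 0, "y": 0, "z": 0, "wx": 0, "wy": 0, "wz": 0}

```text
time: 22.8
tcp_pos: [0.4711, -0.1371, 0.0909]
orientation: [0.001, 0.011, 1.0, -0.001]
force: [-0.3, 0.4, -0.8]
opening: 0.0189
```

```bash
python3 go.py 658.5 -105.2 90 -3.6;python3 -c "
from h import *
s=snapshot('side');cv2.imwrite('pics/s5.png',cv2.resize(s['img'][100:270,220:440,::-1],None,fx=3.5,fy=3.5))"
```

```text
t22.80 tcp [ 471.1 -137.1   90.9] open 18.9 F [-0.3  0.4 -0.8]
turn [-0.001  0.002  0.04 ] shift [-185.    43.6    0.9]
```

View pics/s5.png

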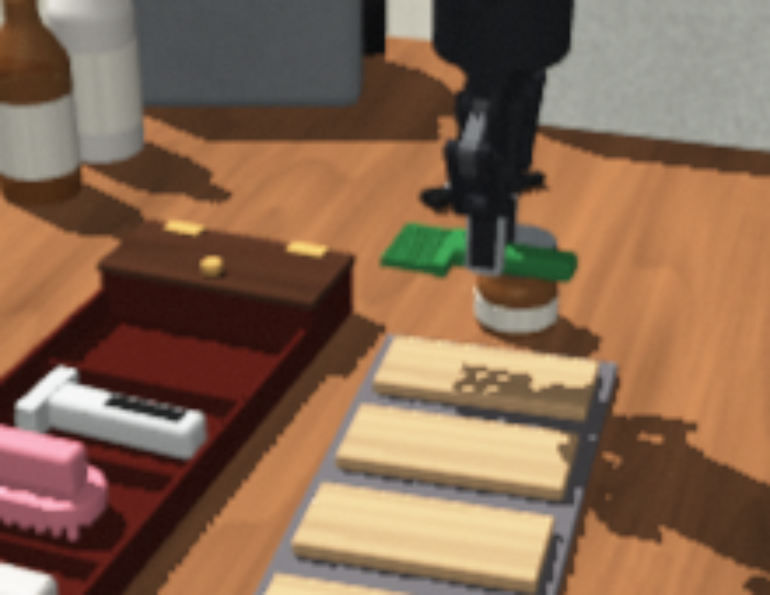

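The comb is held level in the fingers (crop px ~480,255). Carrying it to the bay beside the lid.

Call:
move_arm:
  deltas:
    - {"x": 0, "y": 0, "z": 0, "wx": 0, "wy": 0, "wz": 0.04}
    - {"x": -18.5, "y": 4.4, "z": 0, "wx": 0, "wy": 0, "wz": 0}
    - {"x": -18.5, "y": 4.4, "z": 0, "wx": 0, "wy": 0, "wz": 0}
    - {"x": -18.5, "y": 4.4, "z": 0, "wx": 0, "wy": 0, "wz": 0}
    - {"x": -18.5, "y": 4.4, "z": 0, "wx": 0, "wy": 0, "wz": 0}
    - {"x": -18.5, "y": 4.4, "z": 0, "wx": 0, "wy": 0, "wz": 0}
    - {"x": -18.5, "y": 4.4, "z": 0, "wx": 0, "wy": 0, "wz": 0}
    - {"x": -18.5, "y": 4.4, "z": 0, "wx": 0, "wy": 0, "wz": 0}
    - {"x": -18.5, "y": 4.4, "z": 0, "wx": 0, "wy": 0, "wz": 0}
    - {"x": -18.5, "y": 4.4, "z": 0, "wx": 0, "wy": 0, "wz": 0}
    - {"x": -18.5, "y": 4.4, "z": 0, "wx": 0, "wy": 0, "wz": 0}
    - {"x": 0, "y": 0, "z": 0, "wx": 0, "wy": 0, "wz": 0}

```text
time: 23.85
tcp_pos: [0.6592, -0.1035, 0.0877]
orientation: [-0.0, 0.031, 1.0, 0.0]
force: [0.6, 0.7, -0.6]
opening: 0.0184
```

Call:
move_arm:
  deltas:
    - {"x": 0, "y": 0, "z": 0, "wx": 0, "wy": 0, "wz": 0}
    - {"x": 0, "y": 0, "z": 15, "wx": 0, "wy": 0, "wz": 0}
    - {"x": 0, "y": 0, "z": 20, "wx": 0, "wy": 0, "wz": 0}
    - {"x": 0, "y": 0, "z": 15, "wx": 0, "wy": 0, "wz": 0}
    - {"x": 0, "y": 0, "z": 0, "wx": 0, "wy": 0, "wz": 0}
    - {"x": 0, "y": 0, "z": 0, "wx": 0, "wy": 0, "wz": 0}
    - {"x": 0, "y": 0, "z": 0, "wx": 0, "wy": 0, "wz": 0}

```text
time: 24.43
tcp_pos: [0.6579, -0.1047, 0.0401]
orientation: [0.0, 0.032, 1.0, -0.0]
force: [0.7, 0.6, -0.5]
opening: 0.0185
```

```bash
python3 go.py 658.5 -105.2 8.4 -3.6
```

```text
t24.43 tcp [ 657.9 -104.7   40.1] open 18.5 F [ 0.7  0.6 -0.5]
turn [-0.  0. -0.] shift [-0.6 -0.5 31.7]
```

Call:
move_arm:
  deltas:
    - {"x": 0, "y": 0, "z": 10, "wx": 0, "wy": 0, "wz": 0}
    - {"x": 0, "y": 0, "z": 10, "wx": 0, "wy": 0, "wz": 0}
    - {"x": 0, "y": 0, "z": 7, "wx": 0, "wy": 0, "wz": 0}
    - {"x": 0, "y": 0, "z": 3.5, "wx": 0, "wy": 0, "wz": 0}
    - {"x": 0, "y": 0, "z": 0, "wx": 0, "wy": 0, "wz": 0}
    - {"x": 0, "y": 0, "z": 0, "wx": 0, "wy": 0, "wz": 0}
    - {"x": 0, "y": 0, "z": 0, "wx": 0, "wy": 0, "wz": 0}

```text
time: 25.02
tcp_pos: [0.6578, -0.1044, 0.009]
orientation: [-0.0, 0.031, 1.0, 0.0]
force: [0.0, -0.5, -1.1]
opening: 0.019
```

Call:
move_arm:
  deltas:
    - {"x": 0, "y": 0, "z": 0, "wx": 0, "wy": 0, "wz": 0}
    - {"x": 0, "y": 0, "z": 0, "wx": 0, "wy": 0, "wz": 0}
    - {"x": 0, "y": 0, "z": 0, "wx": 0, "wy": 0, "wz": 0}
    - {"x": 0, "y": 0, "z": 0, "wx": 0, "wy": 0, "wz": 0}
  hand: -0.1

```text
time: 25.35
tcp_pos: [0.658, -0.1045, 0.0094]
orientation: [0.0, 0.031, 1.0, -0.0]
force: [0.0, -0.4, 0.8]
opening: 0.0385
```

Call:
move_arm:
  deltas:
    - {"x": 0, "y": 0, "z": -10, "wx": 0, "wy": 0, "wz": 0}
    - {"x": 0, "y": 0, "z": -20, "wx": 0, "wy": 0, "wz": 0}
    - {"x": 0, "y": 0, "z": -20, "wx": 0, "wy": 0, "wz": 0}
    - {"x": 0, "y": 0, "z": -30, "wx": 0, "wy": 0, "wz": 0}
    - {"x": 0, "y": 0, "z": -30, "wx": 0, "wy": 0, "wz": 0}
    - {"x": 20, "y": -20, "z": -20, "wx": 0, "wy": 0, "wz": 0}
    - {"x": 20, "y": -25, "z": 0, "wx": 0, "wy": 0, "wz": 0}
    - {"x": 20, "y": -25, "z": 0, "wx": 0, "wy": 0, "wz": 0}
    - {"x": 20, "y": -25, "z": 0, "wx": 0, "wy": 0, "wz": 0}
    - {"x": 20, "y": -25, "z": 0, "wx": 0, "wy": 0, "wz": 0}
    - {"x": 20, "y": -25, "z": 0, "wx": 0, "wy": 0, "wz": 0}
    - {"x": 0, "y": 0, "z": 0, "wx": 0, "wy": 0, "wz": 0}

```text
time: 26.35
tcp_pos: [0.5262, -0.2455, 0.1402]
orientation: [-0.0, 0.034, 0.999, -0.001]
force: [0.6, -0.0, 0.4]
opening: 0.0388
```

Call:
move_arm:
  deltas:
    - {"x": 20, "y": -10, "z": 0, "wx": 0, "wy": 0, "wz": 0}
    - {"x": 20, "y": -10, "z": 0, "wx": 0, "wy": 0, "wz": 0}
    - {"x": 20, "y": 0, "z": 0, "wx": 0, "wy": 0, "wz": 0}
    - {"x": 20, "y": 0, "z": 0, "wx": 0, "wy": 0, "wz": 0}
    - {"x": 20, "y": 0, "z": 0, "wx": 0, "wy": 0, "wz": 0}
    - {"x": 0, "y": 0, "z": 0, "wx": 0, "wy": 0, "wz": 0}
    - {"x": 0, "y": 0, "z": 0, "wx": 0, "wy": 0, "wz": 0}

```text
time: 26.93
tcp_pos: [0.4281, -0.2553, 0.14]
orientation: [0.001, 0.032, 0.999, -0.0]
force: [0.1, -1.1, -0.2]
opening: 0.0386
```

```bash
python3 - <<'E'
from h import *
s=snapshot("top");pickle.dump(s,open("top1.pkl","wb"))
cv2.imwrite("pics/t6.png",cv2.resize(s["img"][110:280,225:455,::-1],None,fx=3.4,fy=3.4,interpolation=cv2.INTER_CUBIC))
cv2.imwrite("pics/s6.png",cv2.resize(snapshot("side")["img"][150:320,150:410,::-1],None,fx=3,fy=3))
W=wmap(s)*1e3;hsv=cv2.cvtColor(s["img"],cv2.COLOR_RGB2HSV).astype(int);h,sa,va=[hsv[...,i] for i in range(3)]
a=np.deg2rad(-3.6);B=np.array([[np.cos(a),np.sin(a)],[-np.sin(a),np.cos(a)]])
D=(W[...,:2]-[669.5,22])@B.T
M=dict(grinder=((sa<70)&(va>140),127.5),brush=(h>150,42.5),desh=((sa<70)&(va>140),-42.5),comb=((h>40)&(h<85)&(sa>80),-127.5))
for n,(m,y) in M.items():
    m=m&(abs(D[...,0])<72)&(abs(D[...,1]-y)<41)&(W[...,2]>8)
    if n=="brush": m&=(sa>60)&(W[...,2]>18)&(va>120)
    q=D[m];z=W[m][:,2];print(n,m.sum(),"x",np.percentile(q[:,0],[1,99]).round(1),"y-bay",(np.percentile(q[:,1],[1,99])-y).round(1),"z",np.percentile(z,[5,50,95]).round(1))
E
```

```text
grinder 340 x [-53.8  49. ] y-bay [-11.   12.6] z [24.3 29.8 33.8]
brush 391 x [-36.1  37.6] y-bay [-20.6  23.4] z [25.2 31.3 54.6]
desh 324 x [-55.5  48.8] y-bay [-22.9  23.9] z [24.1 27.8 31.3]
comb 450 x [-53.3  53.4] y-bay [-21.8  25.6] z [10.3 16.9 22.4]
```

View pics/t6.png

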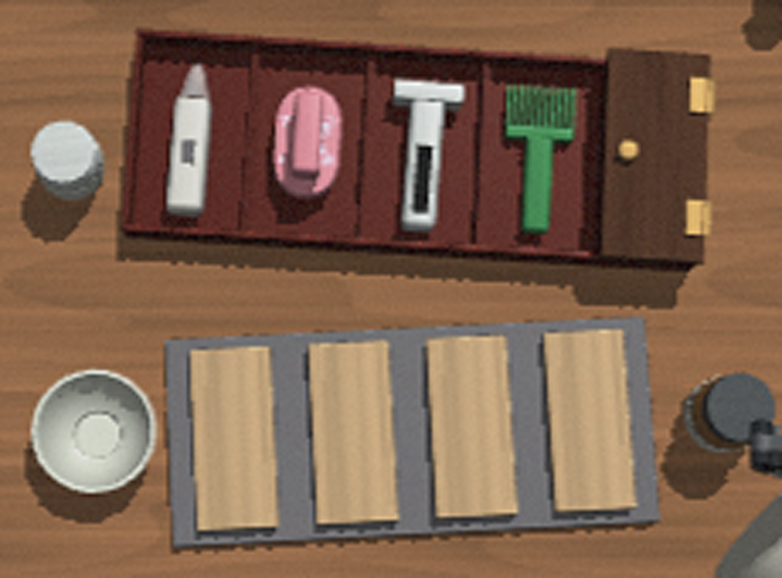

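View pics/s6.png

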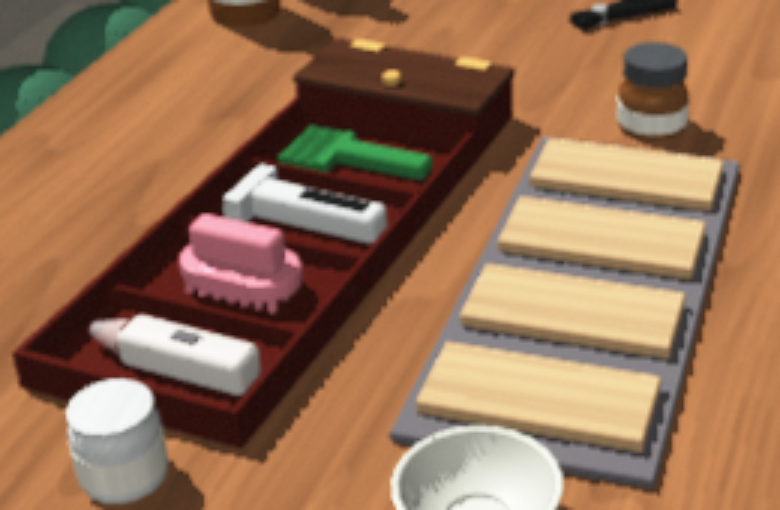

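Both views show all four tools flat and centred in their own bays, in the order asked. Top heights fit the 6 mm floor: grinder about 30 mm, brush ridge about 52, deshedder 28, comb 20. The dish and jars haven't moved, and the gripper is clear. Handing in.

```bash
python3 -c "
from plant import *
print(finish_job())"
```

```text
the job is handed in; nothing more can be done
None
```

The four tools are in the caddy in the order asked. From the bay farthest from the lid to the one beside it, they are the white grinder, brush, deshedder and comb. I handed the job in at about 27 s of the 96 s allowed.

- **Position:** in the last top and side pictures each tool lies flat and lengthwise in its own bay, within about 4 mm of the bay's middle. The measured top heights fit tools lying on the 6 mm floor.
- **Surroundings:** the dish and the two jars look unmoved, and the gripper was clear of everything. The highest force I read was about 7 N, but I only saw the readings at the end of each move.
- **Problems on the way:** two move calls were refused because I left out zero values, and nothing moved. My first colour masks picked up stray pixels, so I cleaned them before moving. No later check failed or disagreed.

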